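Hang the wash basket in the drip-stand clips by its swing bail

TASK

The little metal wash basket of rinsed prints must drip off before curing: with a fingertip, lift its folded wire bail upright while the basket stays standing on the counter, then carry it by the bail to the drip stand and press the bail's crossbar gently down into the two spring clips until it has snapped into both and bottoms firmly on their seats, and let go so the basket hangs level over the tray. The height of the clips is set by hand on a telescopic post, so feel for them: never drop the basket onto the stand or force the stand, do not bear down on the basket or tip it, and leave everything else where it is.

Things in the scene. Friction and masses are not known exactly. Their poses are not given: they have to be found in the camera images.
- basket: Loose open metal wash basket with dark slots, about 0.3 kg with the grey prints in it: 110 mm along its x, 100 mm along its y, rim 60 mm above its underside, walls 3 mm. Origin: centre of its underside, z up, -x roughly towards the robot. A U-shaped wire bail is hinged on upright ears at its two y faces and starts folded towards basket -x.
- hinge (a point): Mid-point of the bail's hinge line, 80 mm above its underside (20 mm above the rim). In the basket's middle stands its tallest print, a grey pawn-like figure 24 mm thick, fixed in the basket, its top 128 mm above the underside: 27 mm below the upright crossbar's axis, so fingers must not reach far below the bar. The line runs along basket y.
- bail (a joint): Bail angle (rad): 0 = folded level towards basket -x, 1.57 = upright, 3.0 = stop, folded to the other side. Stiff hinge: it stays where it is left; about 1 N at the crossbar turns it. Folded, the crossbar hangs 12 to 17 mm outside the -x wall (too narrow for a finger) with only the counter below, so a tilted fingertip can go under it from the -x side.
- bar (a point): Middle of the bail's straight crossbar, on the wire's axis. Wire 6 mm thick; crossbar parallel to basket y, 75 mm from the hinge line, 100 mm long between its rounded corners; bail arms at basket y = +-58 mm. With the bail upright it is 155 mm above the basket's underside.
- stand: Fixed drip stand: black tray (x -85 to 115 mm, y +-85 mm, edge 14 mm high); telescopic post at x = +95 mm carries two 6 mm arms running to stand -x at y = +-32 mm, each ending in a spring clip open upwards. Origin: on the counter below the mid-point between the clips; z up, -x roughly towards the robot.
- collar (a point): Top of the black collar on the post's fixed tube, 142 mm above the counter. The clips' height was set by hand and is NOT measured: a bar fully home has its axis anywhere from 192 to 222 mm above the counter. Friction holds that height against more than 25 N, but the stand must not take more than 25 N. Only the lips rise above the seated bar; arms' underside 9 mm below its axis.
- clip_front_left (a joint): Opening (rad) of the front (stand -x) lip of the clip at y = +32 mm: 0 = shut, as when empty or with a bar fully home; above 0 while a bar spreads it. The two lips of a clip flare to a mouth 17 mm wide along x and end 21 mm above the seated bar's axis, and narrow to 2 mm at the neck 9 mm above it. Below the neck the bar has about 2 mm of play each way and stands on a hard seat.
- clip_front_right (a joint): The same for the front lip of the clip at y = -32 mm. A bar meets the lips 12 to 16 mm above home. Pushing it slowly through both necks takes 9 to 14 N in all (weight included), more than the basket's weight; the push then falls off as the lips snap shut over the bar, and rises steeply on the seats. Between the clips 55 mm is open for fingers.
- clip_back_left (a joint): The same for the back (stand +x) lip of the clip at y = +32 mm. The basket comes in level from stand -x, crossbar parallel to stand y and passing over the lips, rim passing under the arms (bar 24 to 75 mm above its home height; about 258 mm above the counter always suits); then the bar goes straight down.
- clip_back_right (a joint): The same for the back lip of the clip at y = -32 mm.
- bottle: Bystander: empty clear glass bottle with twist cap, 64 mm across, 190 mm tall; origin under its centre.
- clamp: Bystander: wooden hand clamp lying flat, 150 mm long, about 110 mm across its screw, 16 mm high; origin under its middle.
- bin: Bystander: red plastic parts bin, 120 x 170 x 70 mm; origin under its centre.
- scraper: Bystander: scraper lying on the counter, 200 mm long; origin near its middle.
- jar: Bystander: small glass jar with black lid, 60 mm across, 70 mm tall; origin under its centre.
Not all that is in view belongs to the job. Of the things shaped like the basket, the metal one is meant.

How it is judged:
By the outcome, as a careful person would: the job done as asked, in the order asked, and still so for the second after the job is handed in, with the robot touching nothing.
It also fails if it takes over 72 s, if anything falls off the work surface, if the arm or the gripper's body presses on something with over 40 N, if the wrist force passes 120 N, or if a joint passes its speed limit or range.

ROBOT

A 7-joint arm with a two-finger parallel gripper is mounted at the origin on the work surface. World frame = base frame: x ahead of the robot, y to its left, z up, the work surface at z = 0. Lengths are in m, angles in rad, forces in N, time in s.
With the tool pointing down it reaches from about 0.425 to 0.875 m from the base axis. Payload 4.7 kg.
Tool frame: the origin (TCP) lies at the very end of the fingers, on their centre line; the grasp point (between the pads) lies 19 mm behind it; z points along the fingers, y is the line along which they close (so a half turn about z gives the same grasp; the last joint's range is limited). The gripper opens to 87 mm and grips with 3 to 60 N. Pads are 19 mm wide; open, the fingers measure 117 mm over their backs; the gripper's body (75 mm by 190 mm) begins 51 mm behind the grasp point.
Start: joints at [1.199, 0.321, -0.07, 1.45, 0.023, 1.371, -0.057], TCP at [0.245, -0.602, 0.223] pointing down, gripper open.
Joint ranges: [-2.86, 2.86], [-0.3, 2.09], [-1.38, 1.24], [0.06, 2.45], [-1.56, 4.7], [0.09, 2.05], [-2.69, 2.69]. Speed limits (rad/s): [2.57, 2.57, 3.14, 3.14, 3.14, 3.14, 3.14].

INTERFACE

Orientations are given as a unit quaternion [w, x, y, z].
In Python, from rig import monitor, imaging, env gives the robot as it stands.
- The arm moves only by the tool play_rows, never from a script. Its arguments are lists of equal length, an entry for each row: "fingers": the closure in counts, from 0 (fully open) to 255 (shut); "dp": the shift along the tool's x, y, z in mm, a list of three; "rot": the turn, a rotation vector about the tool's x, y, z in rad, a list of three. A call has 1 to 10 rows; each row is the pose to reach, as a shift and turn from the pose commanded when the call began, along the tool's axes at that moment; what a row does not reach only later rows make up. A row lasts 1/10 s, in which the tool goes at most 50 mm and 8.59 degrees, less where a joint would pass 70% of its speed; a pose out of reach is approached as far as the arm can. A call with a gripper value outside its range is refused whole. The fingers move at their own pace and stop on an object; the grip force is fixed at half the most. Time passes only in rows, so rows that repeat a pose let the fingers close. It gives the time, the measured TCP pose, the force, the opening and the grip force at its end, in the units of the state.
- monitor.sense(): the state, without advancing time (a new reading comes with each control period).
- imaging.get_image(name): name is "scene" or "top" or "wrist"; returns a dict with "pixels" (400x640x3 uint8, blue, green, red), "range_z" (400x640 float32, m along the optical axis (not along the pixel's ray), 0 where there is no reading), "mtx" (3x3 intrinsics, pixels), "k1" (the pictures are not rectified: a ray, as slopes to the right and down, at radius r is drawn at 1 + k1 r^2 times it, then the intrinsics apply), "T" (4x4, takes a point from camera to world coordinates). Camera axes: x right, y up, looking along -z (the intrinsics and any distortion apply to the point x, -y, -z); pixel columns grow to the right and rows downward; lengths in m; the calibration is good to about 2 mm. A picture is of the moment at which its call begins.
- env.job_done(): hands the job in; it is judged then, once.
The state is a dict: "time_s": time; "qpos": joint angles; "joint_velocities": joint speeds; "effort": joint torques, N m; "ee_pos": TCP position; "ee_rot": TCP orientation; "ft_force": force on the tool from outside, world axes, zero at the start; "wrist_torque": the same for the moment, N m; "gripper_width": opening from 0.0 (shut) to 1.0 (fully open); "grip_force": force on a finger pad.
Only numpy, scipy, OpenCV 4.12 (cv2) and the standard library are available. Lean on these libraries where they do the work, as an engineer would, in place of code of your own. Each camera call takes 0.05 s, during which the arm holds its last target. There are 200 camera calls.

## Working session

There is one attempt and no reset: what is moved stays moved. The work goes in short steps, Python scripts to look and compute and a tool call to move; the robot and the scene stay as the last step left them, time stands still between calls to the robot, and variables do not carry over. Pictures are saved under pics/ and viewed, at most 13 in all, crops included, and the job is handed in when it is done.

Besides the shell and the picture viewer there is one more tool, called by a JSON object that holds its "api" and its "payload", one argument or row to a line. play_rows: Moves the arm, as the interface text tells. Its arguments: {"type":"object","properties":{"fingers":{"type":"array","items":{"type":"number"}},"dp":{"type":"array","items":{"type":"array","items":{"type":"number"}}},"rot":{"type":"array","items":{"type":"array","items":{"type":"number"}}}},"required":["fingers","dp","rot"]}

```bash
mkdir -p pics; ls; cat > h.py <<'E'
import numpy as np, cv2
from rig import monitor, imaging, env
from scipy.spatial.transform import Rotation as R
def pts(im):
    K=im["mtx"];Z=im["range_z"];v,u=np.mgrid[0:400,0:640].astype(float)
    a=(u-K[0,2])/K[0,0];b=(v-K[1,2])/K[1,1];x,y=a.copy(),b.copy()
    for _ in range(8):
        s=1+im["k1"]*(x*x+y*y);x,y=a/s,b/s
    P=np.stack([x*Z,-y*Z,-Z],-1)
    W=P@im["T"][:3,:3].T+im["T"][:3,3]; W[Z==0]=np.nan
    return W
def rays(im,uv):
    K=im["mtx"];uv=np.atleast_2d(np.float64(uv));a=(uv-[K[0,2],K[1,2]])/[K[0,0],K[1,1]];x=a.copy()
    for _ in range(8): x=a/(1+im["k1"]*(x**2).sum(1,keepdims=True))
    d=np.c_[x[:,0],-x[:,1],-np.ones(len(x))]@im["T"][:3,:3].T
    return im["T"][:3,3],d
def onz(im,uv,z):
    o,d=rays(im,uv);return o+d*((z-o[2])/d[:,2])[:,None]
def tcp():
    s=monitor.sense();q=s["ee_rot"];return np.array(s["ee_pos"]),R.from_quat([q[1],q[2],q[3],q[0]]),s
E
python3 - <<'E'
from h import *
for n in("scene","top"):
    im=imaging.get_image(n);cv2.imwrite(f"pics/{n}0.png",im["pixels"]);np.savez(f"{n}0.npz",**im)
    print(n,im["T"].round(3).tolist(),im["mtx"].round(1).tolist(),im["k1"])
p,r,s=tcp();print(s,r.as_matrix().round(3))
E
```

```text
pics
scene [[0.674, -0.505, 0.539, 1.268], [0.739, 0.476, -0.478, -0.638], [-0.016, 0.72, 0.693, 1.007], [0.0, 0.0, 0.0, 1.0]] [[393.3, 0.0, 322.8], [0.0, 393.3, 199.9], [0.0, 0.0, 1.0]] -0.035360311729567065
top [[-0.024, 0.991, -0.129, 0.402], [-1.0, -0.023, 0.008, -0.054], [0.005, 0.129, 0.992, 1.729], [0.0, 0.0, 0.0, 1.0]] [[439.8, 0.0, 321.7], [0.0, 439.8, 196.9], [0.0, 0.0, 1.0]] -0.11963917810526269
{'time_s': 0.1, 'qpos': array([ 1.1990914 ,  0.32173397, -0.07010212,  1.4515621 ,  0.02263328,
        1.37080426, -0.05688436]), 'joint_velocities': array([ 0.00139846, -0.00253718,  0.00117966, -0.00178737,  0.00037268,
       -0.00060969,  0.00346841]), 'effort': array([ 2.35520401e-04, -4.92573380e+01, -4.05558860e-01, -3.13397849e+01,
       -6.41077501e-02,  3.95067735e-02,  5.58454326e-05]), 'ee_pos': array([ 0.24436331, -0.60177655,  0.22157615]), 'ee_rot': array([-8.30641133e-04,  9.81445173e-01,  1.91741056e-01, -2.24077590e-04]), 'ft_force': array([ 0.23106068,  0.16117697, -0.53091775]), 'wrist_torque': array([-0.01004998,  0.01073944, -0.02403944]), 'grip_force': 0.0, 'gripper_width': 1.0017099116373354} [[ 0.926  0.376 -0.001]
 [ 0.376 -0.926  0.002]
 [-0.    -0.002 -1.   ]]
```

View pics/scene0.png

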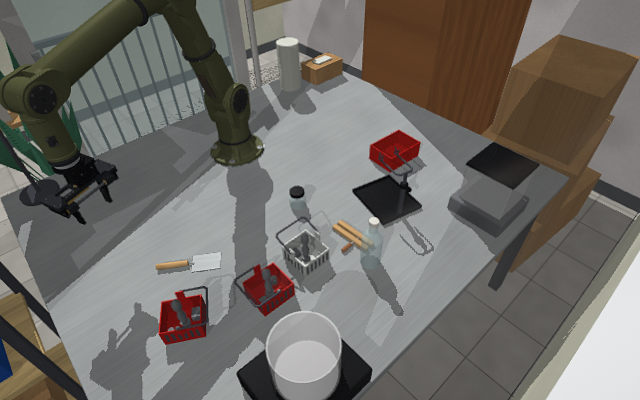

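View pics/top0.png

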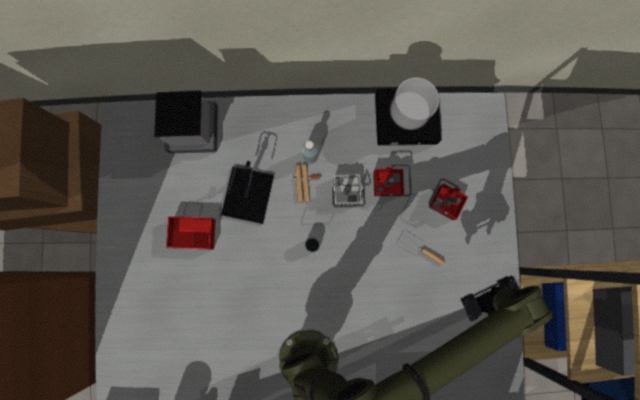

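Candidates: the metal basket at scene (304,250) / top (348,188). The red baskets at scene (268,288) and (183,315) and the red bin at (395,150) are not it. The stand is at scene (390,198) / top (248,193), the clamp at (350,235), the bottle at (372,240) and the jar at (297,200).

```bash
python3 - <<'E'
from h import *
ims={n:dict(np.load(f"{n}0.npz")) for n in("scene","top")}
a=cv2.resize(ims["scene"]["pixels"][205:285,260:350],None,fx=6,fy=6,interpolation=cv2.INTER_CUBIC)
b=cv2.resize(ims["top"]["pixels"][145:235,215:385],None,fx=4.5,fy=4.5,interpolation=cv2.INTER_CUBIC)
cv2.imwrite("pics/c1.png",a[:, :]);cv2.imwrite("pics/c2.png",b)
Ws=pts(ims["scene"]);Wt=pts(ims["top"])
print(Wt[188,348],Ws[250,304],Wt[193,248],Wt[240,312],Wt[185,303])
allp=np.concatenate([Ws.reshape(-1,3),Wt.reshape(-1,3)])
# basket points: z 0.05..0.064
for nm,W in(("s",Ws),("t",Wt)):
    m=(W[...,2]>0.045)&(W[...,2]<0.066)&(abs(W[...,0]-Wt[188,348,0])<.12)&(abs(W[...,1]-Wt[188,348,1])<.085)
    P=W[m];print(nm,len(P),cv2.minAreaRect(np.float32(P[:,:2]*1000)))
    m=(W[...,2]>0.07)&(abs(W[...,0]-Wt[188,348,0])<.16)&(abs(W[...,1]-Wt[188,348,1])<.085)
    print((W[m]*1000).round(0).astype(int).tolist()[:150])
E
```

```text
[ 0.64248272 -0.16553276  0.11718779] [ 0.65318409 -0.17552007  0.05611341] [0.64876114 0.22397171 0.00375501] [ 0.45494156 -0.02732563  0.07656159] [0.67351847 0.0044435  0.01711912]
s 394 ((647.8154296875, -168.95928955078125), (106.4057388305664, 113.33356475830078), 89.40599822998047)
[[576, -119, 109], [575, -114, 104], [579, -114, 107], [578, -128, 112], [578, -125, 110], [579, -122, 109], [579, -118, 106], [584, -117, 109], [584, -113, 106], [587, -111, 107], [579, -129, 109], [580, -127, 108], [587, -112, 103], [589, -110, 103], [574, -138, 107], [578, -137, 109], [580, -134, 109], [578, -129, 104], [587, -112, 98], [593, -113, 103], [593, -109, 100], [577, -145, 110], [576, -139, 104], [579, -138, 106], [593, -113, 99], [597, -112, 101], [599, -110, 101], [574, -150, 107], [579, -150, 110], [579, -146, 107], [579, -142, 104], [595, -111, 94], [599, -110, 97], [604, -110, 101], [577, -157, 109], [578, -153, 107], [578, -150, 105], [602, -113, 97], [602, -109, 94], [607, -108, 97], [574, -162, 107], [577, -161, 108], [579, -158, 108], [579, -155, 105], [606, -112, 95], [609, -
[... 3887 characters left out ...]
[583, -217, 103], [583, -221, 102], [583, -225, 100], [582, -112, 104], [581, -116, 111], [581, -119, 113], [581, -123, 106], [581, -127, 104], [581, -131, 109], [581, -135, 105], [581, -138, 108], [580, -141, 117], [580, -145, 111], [580, -149, 109], [581, -153, 107], [580, -156, 114], [580, -160, 114], [580, -164, 110], [580, -168, 113], [580, -172, 106], [580, -175, 109], [580, -179, 106], [580, -183, 106], [579, -186, 112], [579, -190, 113], [578, -193, 116], [579, -198, 107], [580, -202, 105], [579, -205, 112], [579, -209, 106], [579, -213, 106], [579, -220, 104], [577, -116, 111], [579, -120, 97], [577, -123, 111], [578, -127, 104], [577, -131, 109], [577, -134, 110], [578, -138, 102]]
```

View pics/c1.png

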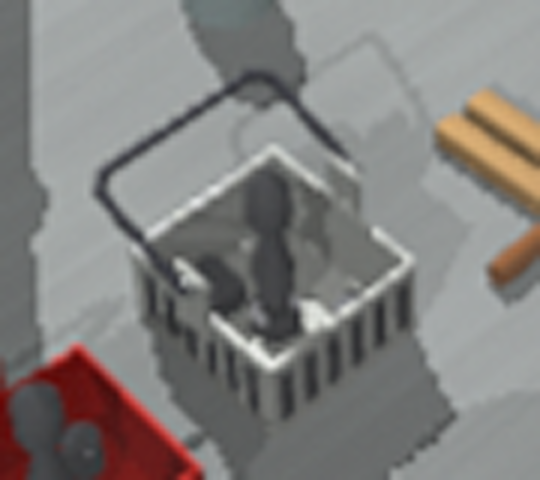

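View pics/c2.png

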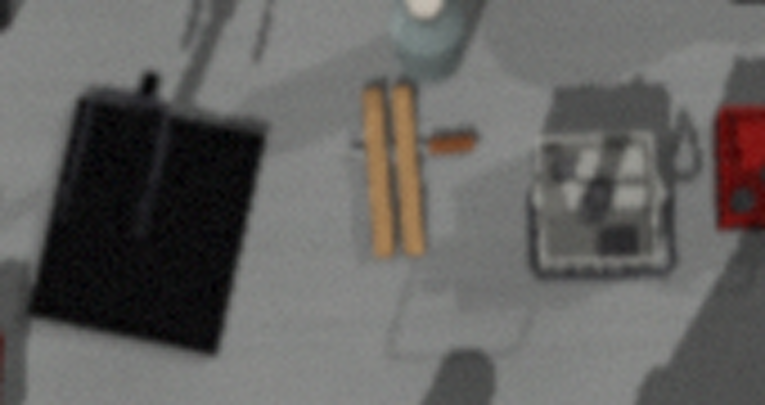

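Crop 1 confirms the metal basket, with its pawn at crop (268,210) and the crossbar from (100,185) to (255,75). The bail is partly raised, and depth puts the crossbar at z≈107 mm. In crop 2 the tray runs from (35,90) to (265,350), with the post at (150,85).

```bash
python3 - <<'E'
from h import *
ims={n:dict(np.load(f"{n}0.npz")) for n in("scene","top")}
for n,im in ims.items():
    W=pts(im);x,y,z=W[...,0],W[...,1],W[...,2]
    m=(z>.095)&(z<.125)&(abs(x-.578)<.012)&(y<-.12)&(y>-.215)
    P=W[m]*1000;print(n,"bar",len(P),np.median(P,0).round(1),np.polyfit(P[:,1],P[:,0],1).round(4))
    # tray by darkness
    g=im["pixels"].max(2);m=(g<32)&(abs(x-.65)<.17)&(abs(y-.225)<.15)&(z<.05)
    m=cv2.morphologyEx(m.astype(np.uint8),cv2.MORPH_CLOSE,np.ones((5,5)))
    c=max(cv2.findContours(m,0,2)[0],key=cv2.contourArea);q=cv2.approxPolyDP(c,6,True)[:,0]
    G=onz(im,c[:,0],0.014)[:,:2]*1000
    print(n,"tray",cv2.minAreaRect(np.float32(G)),q.tolist())
    m=(z>.1)&(abs(x-.68)<.13)&(abs(y-.225)<.1)
    print(n,(np.c_[W[m]*1000,np.argwhere(m)[:,::-1]]).round(0).astype(int).tolist()[:90])
E
```

```text
scene bar 54 [ 578.1 -169.4  106.8] [6.000000e-03 5.787294e+02]
scene tray ((637.333251953125, 222.08871459960938), (173.12396240234375, 183.27340698242188), 77.34405517578125) [[388, 175], [353, 190], [380, 221], [378, 213], [394, 209], [399, 193]]
scene [[624, 259, 212, 394, 147], [625, 263, 210, 395, 147], [622, 262, 205, 394, 148], [625, 264, 205, 395, 148], [626, 263, 202, 395, 149], [627, 257, 201, 394, 150], [629, 260, 201, 395, 150], [644, 256, 211, 398, 150], [646, 258, 211, 399, 150], [623, 264, 192, 394, 151], [640, 256, 205, 397, 151], [611, 197, 216, 379, 152], [627, 258, 193, 394, 152], [625, 267, 187, 395, 152], [640, 257, 200, 397, 152], [610, 199, 210, 379, 153], [611, 202, 209, 380, 153], [629, 256, 191, 394, 153], [631, 260, 189, 395, 153], [633, 263, 189, 396, 153], [641, 256, 197, 397, 153], [644, 259, 197, 398, 153], [612, 197, 208, 379, 154], [613, 201, 206, 380, 154], [632, 259, 187, 395, 154], [638, 256, 191, 396, 154], [641, 258, 192, 397, 154], [642, 262, 190, 398, 154], [614, 200, 203, 380, 155], [625, 196, 211, 382, 155], [629, 197, 213, 383, 155], [641, 
[... 3541 characters left out ...]
718, 198, 140, 249, 169], [708, 186, 191, 250, 169], [709, 183, 188, 251, 169], [706, 244, 190, 234, 170], [706, 241, 189, 235, 170], [713, 219, 149, 243, 170], [715, 216, 143, 244, 170], [712, 211, 154, 245, 170], [713, 208, 149, 246, 170], [714, 205, 143, 247, 170], [715, 202, 140, 248, 170], [715, 199, 136, 249, 170], [705, 187, 190, 250, 170], [705, 183, 190, 251, 170], [704, 245, 184, 234, 171], [703, 241, 187, 235, 171], [711, 216, 142, 244, 171], [711, 213, 140, 245, 171], [710, 208, 148, 246, 171], [711, 205, 143, 247, 171], [710, 201, 144, 248, 171], [711, 198, 141, 249, 171], [702, 184, 184, 251, 171], [702, 180, 186, 252, 171], [699, 244, 192, 234, 172], [708, 217, 138, 244, 172]]
```

```bash
cat >> h.py <<'E'
def tool(tilt,yaw=0.):  # tilt>0: fingers lean so that they point ahead (+x rotated by yaw)
    c,s=np.cos(tilt),np.sin(tilt)
    M=np.array([[0,c,s],[1,0,0],[0,s,-c]])
    return R.from_euler('z',yaw)*R.from_matrix(M)
def plan(targets,p=None,r=None):
    if p is None: p,r,_=tcp()
    for q,t in targets:
        print("dp",(r.inv().apply(np.array(q)-p*1000)).round(1).tolist(),"rot",(r.inv()*t).as_rotvec().round(3).tolist())
E
python3 - <<'E'
from h import *
plan([([530,-167,225],tool(0))])
p=np.array([.530,-.167,.225]);plan([([530,-167,120],tool(.785)),([568,-167,80],tool(.785))],p,tool(0))
E
```

```text
dp [428.3, -295.3, -3.0] rot [-0.002, -0.001, -1.185]
dp [0.0, 0.0, 105.0] rot [-0.785, 0.0, 0.0]
dp [0.0, 38.0, 145.0] rot [-0.785, 0.0, 0.0]
```

{"api": "play_rows", "payload": {
  "fingers": [255,255,255,255,255,255,255,255,255,255],
  "dp": [
    [40,-28,0],
    [80,-56,0],
    [120,-83,0],
    [160,-110,0],
    [200,-138,0],
    [240,-166,0],
    [285,-197,0],
    [330,-228,0],
    [380,-262,0],
    [428,-295,0]
  ],
  "rot": [
    [0,0,-0.12],
    [0,0,-0.24],
    [0,0,-0.36],
    [0,0,-0.48],
    [0,0,-0.6],
    [0,0,-0.72],
    [0,0,-0.84],
    [0,0,-0.96],
    [0,0,-1.08],
    [0,0,-1.185]
  ]
}}

```text
time_s: 1.1
ee_pos: [0.5152, -0.1895, 0.2224]
ee_rot: [0.0, 0.706, 0.709, -0.0]
ft_force: [-0.2, -0.7, 0.3]
gripper_width: 0.172
grip_force: 0.0
```

```bash
python3 - <<'E'
from h import *
im=imaging.get_image("wrist");cv2.imwrite("pics/w1.png",im["pixels"])
p,r,s=tcp();print(p.round(4),r.as_matrix().round(3).tolist(),s["time_s"],s["gripper_width"],im["T"].round(3).tolist())
W=pts(im)*1000
m=(W[...,2]>90)&(W[...,2]<125)&(abs(W[...,0]-578)<20)&(W[...,1]<-125)&(W[...,1]>-210)
P=W[m];print(len(P),np.median(P,0)) if len(P) else 0
plan([([530,-167,120],tool(.785)),([568.5,-167,80.5],tool(.785))])
E
```

```text
[ 0.5202 -0.1788  0.2227] [[-0.02, 1.0, 0.004], [1.0, 0.02, 0.006], [0.006, 0.004, -1.0]] 1.15 0.12563004422725726 [[1.0, -0.005, -0.001, 0.515], [0.006, 0.967, 0.255, -0.12], [-0.0, -0.255, 0.967, 0.385], [0.0, 0.0, 0.0, 1.0]]
514 [ 577.05889218 -165.31707618  106.95455836]
dp [11.0, 9.7, 102.8] rot [-0.781, -0.014, 0.017]
dp [9.9, 48.0, 142.5] rot [-0.781, -0.014, 0.017]
```

View pics/w1.png

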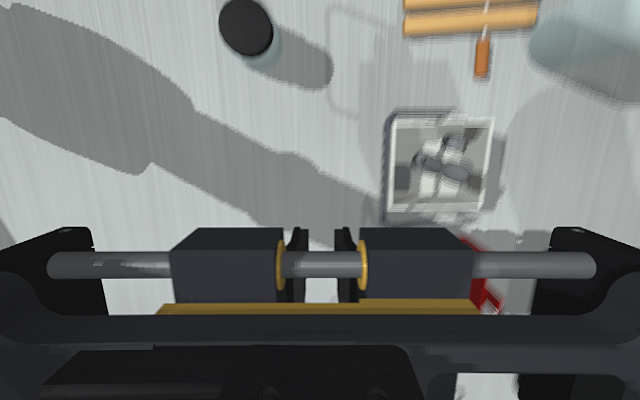

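Wrist view: basket centre at about (440,165), crossbar on the line x≈385 from (385,115) to (385,215). The jar is at (245,25) and the fingers are nearly closed. The bar measures (577,-165,107), which agrees with the earlier value.

{"api": "play_rows", "payload": {
  "fingers": [255,255,255,255,255,255,255,255,255,255],
  "dp": [
    [0,0,0],
    [0,0,0],
    [0,0,20],
    [0,0,40],
    [0,0,60],
    [0,0,80],
    [0,0,95],
    [0,0,105],
    [0,0,105],
    [0,0,105]
  ],
  "rot": [
    [0,0,0],
    [-0.1,0,0],
    [-0.2,0,0],
    [-0.3,0,0],
    [-0.4,0,0],
    [-0.5,0,0],
    [-0.6,0,0],
    [-0.7,0,0],
    [-0.785,0,0],
    [-0.785,0,0]
  ]
}}

```text
time_s: 2.15
ee_pos: [0.5129, -0.1925, 0.1164]
ee_rot: [0.271, 0.654, 0.652, 0.27]
ft_force: [0.4, 0.2, 1.9]
gripper_width: 0.006
grip_force: 0.0
```

{"api": "play_rows", "payload": {
  "fingers": [255,255],
  "dp": [
    [0,0,0],
    [0,0,0]
  ],
  "rot": [
    [0,0,0],
    [0,0,0]
  ]
}}

```text
time_s: 2.35
ee_pos: [0.5143, -0.1917, 0.1175]
ee_rot: [0.27, 0.654, 0.653, 0.27]
ft_force: [-0.6, -0.0, 0.1]
gripper_width: 0.004
grip_force: 0.0
```

```bash
python3 - <<'E'
from h import *
p,r,s=tcp();print(p.round(4),r.as_matrix().round(3).tolist(),s["qpos"].round(2),s["ft_force"])
im=imaging.get_image("scene");cv2.imwrite("pics/s1.png",cv2.resize(im["pixels"][150:300,180:380],None,fx=4,fy=4))
plan([([568.5,-167,80.5],tool(.785))])
E
```

```text
[ 0.5143 -0.1917  0.1175] [[0.001, 0.708, 0.706], [1.0, -0.001, -0.0], [0.001, 0.706, -0.708]] [ 0.76 -0.15 -0.18  2.43 -1.23  0.44  1.6 ] [-0.60059507 -0.00060424  0.09259888]
dp [24.8, 11.2, 64.5] rot [-0.0, 0.0, 0.0]
```

View pics/s1.png

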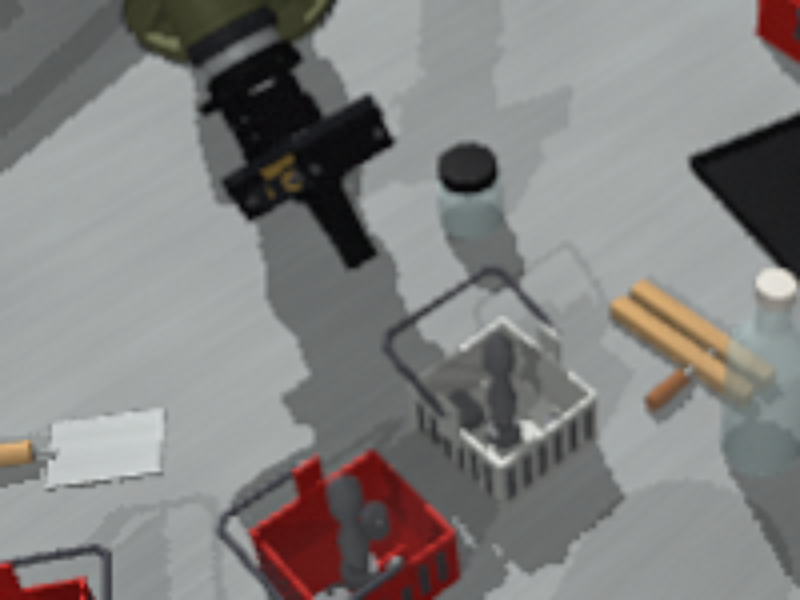

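The crop shows the tilted closed fingertip at (360,262), behind the bar which runs from (388,340) to (490,270), and everything else untouched.

{"api": "play_rows", "payload": {
  "fingers": [255,255,255,255,255,255,255,255],
  "dp": [
    [4,2,10],
    [8,4,20],
    [12,6,31],
    [16,7,42],
    [20,9,53],
    [25,11,64.5],
    [25,11,64.5],
    [25,11,64.5]
  ],
  "rot": [
    [0,0,0],
    [0,0,0],
    [0,0,0],
    [0,0,0],
    [0,0,0],
    [0,0,0],
    [0,0,0],
    [0,0,0]
  ]
}}

```text
time_s: 3.2
ee_pos: [0.5686, -0.1664, 0.0803]
ee_rot: [0.271, 0.653, 0.653, 0.271]
ft_force: [0.2, -0.5, 0.4]
gripper_width: 0.006
grip_force: 0.0
```

```bash
cat > arc.py <<'E'
from h import *
import sys
# rotate the closed finger about the hinge; bail angle a -> finger pose
H=np.array([648.,80.])
def pose(a,gap,tilt,s=12,th=15):
    B=H+75*np.array([-np.cos(a),np.sin(a)]);n=np.array([np.cos(tilt),np.sin(tilt)]);z=np.array([np.sin(tilt),-np.cos(tilt)])
    t=B-(3+th+gap)*n+s*z
    return [t[0],-167,t[1]],tool(tilt)
if __name__=="__main__":
    p,r,s=tcp();print(p.round(4),s["qpos"].round(2),s["ft_force"].round(2))
    A=np.linspace(float(sys.argv[1]),float(sys.argv[2]),int(sys.argv[3]));T=np.linspace(float(sys.argv[4]),float(sys.argv[5]),int(sys.argv[3]))
    G=np.linspace(float(sys.argv[6]),float(sys.argv[7]),int(sys.argv[3]))
    plan([pose(a,g,t) for a,t,g in zip(A,T,G)])
E
python3 arc.py .365 .8 6 .785 .5 6 0; python3 - <<'E'
from h import *
im=imaging.get_image("scene");cv2.imwrite("pics/s2.png",cv2.resize(im["pixels"][180:300,230:390],None,fx=5,fy=5))
E
```

```text
[ 0.5686 -0.1664  0.0803] [ 0.67  0.01 -0.25  2.38 -1.54  0.29  1.85] [ 0.18 -0.48  0.38]
dp [-0.6, 1.3, -0.1] rot [0.001, -0.0, 0.001]
dp [-0.6, 7.9, -3.9] rot [0.058, -0.0, 0.001]
dp [-0.6, 14.8, -6.9] rot [0.115, -0.0, 0.001]
dp [-0.6, 21.9, -9.4] rot [0.172, -0.0, 0.001]
dp [-0.6, 29.1, -11.1] rot [0.229, -0.0, 0.001]
dp [-0.6, 36.3, -12.2] rot [0.286, -0.0, 0.001]
```

View pics/s2.png

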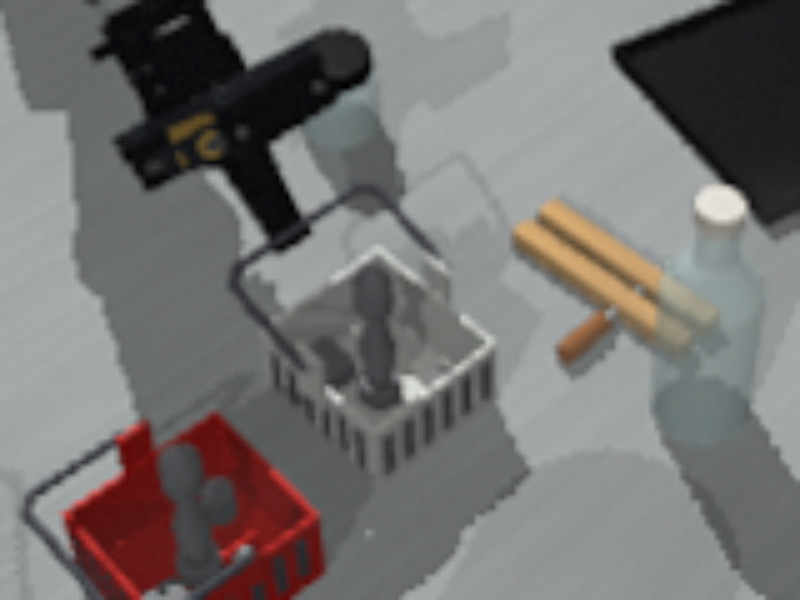

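The fingertip at (290,240) is under the bar's middle, and the basket and jar are untouched. Next I lift along the arc.

{"api": "play_rows", "payload": {
  "fingers": [255,255,255,255,255,255,255,255,255,255],
  "dp": [
    [0,4,-2],
    [0,8,-4],
    [0,11.5,-5.5],
    [0,15,-7],
    [0,18.5,-8],
    [0,22,-9.4],
    [0,25.5,-10.3],
    [0,29,-11.1],
    [0,32.5,-11.7],
    [0,36.3,-12.2]
  ],
  "rot": [
    [0.03,0,0],
    [0.058,0,0],
    [0.086,0,0],
    [0.115,0,0],
    [0.143,0,0],
    [0.172,0,0],
    [0.2,0,0],
    [0.229,0,0],
    [0.257,0,0],
    [0.286,0,0]
  ]
}}

```text
time_s: 4.25
ee_pos: [0.5841, -0.1674, 0.1143]
ee_rot: [0.174, 0.686, 0.685, 0.173]
ft_force: [-1.0, 0.6, 0.5]
gripper_width: 0.002
grip_force: 0.4
```

```bash
cat > meas.py <<'E'
from h import *
def meas(n="top",c=(648,-167)):
    W=pts(imaging.get_image(n))*1000;x,y,z=W[...,0]-c[0],W[...,1]-c[1],W[...,2]
    for s,nm in((1,"L"),(-1,"R")):
        m=(abs(s*y-58)<9)&(z>86)&(abs(x)<90)&(z<175);P=np.c_[x[m],z[m]]
        if len(P)>3:
            a=np.arctan2(P[:,1]-80,-P[:,0]);d=np.hypot(P[:,1]-80,P[:,0]);k=d>30
            print(n,"arm",nm,k.sum(),"angle",np.median(a[k]).round(3) if k.any() else None)
    m=(z>48)&(z<66)&(abs(x)<75)&(abs(y)<56)
    if m.sum(): print(n,"rim",cv2.minAreaRect(np.float32(W[m][:,:2])),np.percentile(z[m],95).round(1))
if __name__=="__main__": meas("top");meas("scene")
E
python3 meas.py; python3 arc.py .8 1.2 9 .5 .12 0 0
```

```text
top arm L 14 angle 0.756
top arm R 16 angle 0.779
top rim ((650.4925537109375, -166.23611450195312), (110.91876983642578, 99.5429458618164), 1.0210013389587402) 65.4
scene arm L 30 angle 0.74
scene arm R 35 angle 0.757
scene rim ((647.5851440429688, -168.14105224609375), (107.71195983886719, 113.39298248291016), 89.87950897216797) 63.2
[ 0.5861 -0.1673  0.1158] [ 0.61  0.03 -0.29  2.11 -0.28  0.54  0.54] [ 0.87 -0.11  1.31]
dp [0.3, -0.9, 0.8] rot [0.001, 0.002, 0.001]
dp [0.3, 2.2, -1.0] rot [0.048, 0.002, 0.0]
dp [0.3, 5.3, -2.6] rot [0.096, 0.002, 0.0]
dp [0.3, 8.6, -4.1] rot [0.143, 0.002, 0.0]
dp [0.3, 11.9, -5.4] rot [0.191, 0.002, 0.0]
dp [0.3, 15.3, -6.5] rot [0.238, 0.002, 0.0]
dp [0.3, 18.7, -7.5] rot [0.286, 0.002, 0.0]
dp [0.3, 22.2, -8.2] rot [0.333, 0.002, 0.0]
dp [0.3, 25.6, -8.8] rot [0.381, 0.002, 0.0]
```

{"api": "play_rows", "payload": {
  "fingers": [255,255,255,255,255,255,255,255,255,255],
  "dp": [
    [0,1,0],
    [0,2.5,-1],
    [0,5.3,-2.6],
    [0,8.6,-4],
    [0,12,-5.4],
    [0,15.3,-6.5],
    [0,18.7,-7.5],
    [0,22.2,-8.2],
    [0,25.6,-8.8],
    [0,25.6,-8.8]
  ],
  "rot": [
    [0.02,0,0],
    [0.048,0,0],
    [0.096,0,0],
    [0.143,0,0],
    [0.191,0,0],
    [0.238,0,0],
    [0.286,0,0],
    [0.333,0,0],
    [0.381,0,0],
    [0.381,0,0]
  ]
}}

```text
time_s: 5.35
ee_pos: [0.6045, -0.1664, 0.1343]
ee_rot: [0.042, 0.706, 0.706, 0.042]
ft_force: [-0.3, -0.0, -0.2]
gripper_width: 0.006
grip_force: 0.0
```

```bash
python3 meas.py; python3 arc.py 1.2 1.57 11 .12 -.17 0 0
```

```text
top arm L 10 angle 1.192
top rim ((648.9267578125, -125.17098236083984), (19.494287490844727, 108.828369140625), 88.50513458251953) 65.7
scene arm L 19 angle 1.127
scene arm R 37 angle 1.147
scene rim ((646.6747436523438, -168.58013916015625), (107.25007629394531, 114.9014892578125), 89.53754425048828) 63.0
[ 0.603  -0.1665  0.1336] [ 0.49  0.26 -0.28  1.73  0.05  1.05  0.2 ] [-0.63 -0.03  0.19]
dp [-0.5, 1.7, -2.1] rot [-0.001, 0.0, -0.0]
dp [-0.5, 4.0, -3.3] rot [0.028, 0.0, -0.0]
dp [-0.5, 6.4, -4.3] rot [0.057, -0.0, -0.0]
dp [-0.5, 8.9, -5.3] rot [0.086, -0.0, -0.0]
dp [-0.5, 11.3, -6.2] rot [0.115, -0.0, -0.0]
dp [-0.5, 13.8, -7.0] rot [0.144, -0.0, -0.0]
dp [-0.5, 16.3, -7.7] rot [0.173, -0.0, -0.0]
dp [-0.5, 18.8, -8.3] rot [0.202, -0.0, -0.0]
dp [-0.5, 21.4, -8.9] rot [0.231, -0.0, -0.0]
dp [-0.5, 23.9, -9.3] rot [0.26, -0.0, -0.0]
dp [-0.5, 26.5, -9.6] rot [0.289, -0.0, -0.0]
```

{"api": "play_rows", "payload": {
  "fingers": [255,255,255,255,255,255,255,255,255,255],
  "dp": [
    [0,2.5,-2.5],
    [0,5,-3.5],
    [0,7.5,-4.7],
    [0,10,-5.7],
    [0,12.5,-6.5],
    [0,15,-7.3],
    [0,17.5,-8],
    [0,20,-8.6],
    [0,22.5,-9.1],
    [0,24.5,-9.4]
  ],
  "rot": [
    [0.02,0,0],
    [0.05,0,0],
    [0.08,0,0],
    [0.11,0,0],
    [0.14,0,0],
    [0.165,0,0],
    [0.19,0,0],
    [0.22,0,0],
    [0.25,0,0],
    [0.27,0,0]
  ]
}}

```text
time_s: 6.45
ee_pos: [0.6258, -0.1666, 0.146]
ee_rot: [-0.054, 0.705, 0.705, -0.054]
ft_force: [-1.1, 0.5, 0.3]
gripper_width: 0.008
grip_force: 0.3
```

```bash
python3 meas.py; python3 arc.py 1.57 1.6 2 -.17 -.17 0 0
python3 - <<'E'
from h import *
for n in("scene","top"):
    W=pts(imaging.get_image(n))*1000
    m=(W[...,2]>143)&(W[...,2]<172)&(abs(W[...,0]-648)<25)
    for a,b in((-225,-195),(-140,-112)):
        k=m&(W[...,1]>a)&(W[...,1]<b);print(n,k.sum(),np.median(W[k],0).round(1) if k.any() else 0)
E
```

```text
top arm L 7 angle 1.451
top rim ((648.742431640625, -121.56420135498047), (15.276993751525879, 109.60758209228516), 86.58216094970703) 64.5
scene arm L 1 angle 1.412
scene arm R 28 angle 1.5
scene rim ((647.9908447265625, -168.45233154296875), (114.90341186523438, 105.99358367919922), 1.3463244438171387) 63.1
[ 0.6265 -0.1663  0.1457] [ 0.39  0.49 -0.26  1.4   0.14  1.42  0.12] [-0.47 -0.08  0.43]
dp [-0.7, 1.6, -0.8] rot [0.018, -0.0, 0.0]
dp [-0.7, 3.8, -1.1] rot [0.018, -0.0, 0.0]
scene 21 [ 640.7 -210.8  156.6]
scene 5 [ 638.3 -122.8  158.3]
top 0 0
top 5 [ 640.7 -119.3  160.2]
```

{"api": "play_rows", "payload": {
  "fingers": [255,255,255,255,255,255],
  "dp": [
    [0,1.5,-0.3],
    [0,3,-0.6],
    [0,4.5,-0.8],
    [0,6,-1],
    [0,7.5,-1],
    [0,7.5,-1]
  ],
  "rot": [
    [0,0,0],
    [0,0,0],
    [0,0,0],
    [0,0,0],
    [0,0,0],
    [0,0,0]
  ]
}}

```text
time_s: 7.25
ee_pos: [0.6344, -0.1662, 0.146]
ee_rot: [-0.054, 0.705, 0.705, -0.054]
ft_force: [0.5, 0.5, -0.3]
gripper_width: 0.004
grip_force: 0.0
```

```bash
python3 meas.py
python3 - <<'E'
from h import *
for n in("scene","top"):
    W=pts(imaging.get_image(n))*1000
    m=(W[...,2]>143)&(W[...,2]<172)&(abs(W[...,0]-648)<25)
    for a,b in((-225,-195),(-140,-112)):
        k=m&(W[...,1]>a)&(W[...,1]<b);print(n,k.sum(),np.median(W[k],0).round(1) if k.any() else 0)
p,r,s=tcp();print(p,s["ft_force"])
plan([([600,-167,150],tool(-.17)),([600,-167,230],tool(0)),([648,-167,230],tool(0))])
E
```

```text
top arm L 8 angle 1.558
top rim ((649.1039428710938, -122.85082244873047), (15.37252426147461, 108.75560760498047), 87.92635345458984) 63.6
scene arm L 2 angle 1.536
scene arm R 30 angle 1.597
scene rim ((647.4397583007812, -168.6764373779297), (112.33548736572266, 106.84818267822266), 0.9894338250160217) 63.4
scene 23 [ 648.7 -212.9  156.4]
scene 4 [ 647.8 -124.4  159.2]
top 0 0
top 7 [ 648.2 -123.   159.8]
[ 0.63421241 -0.16617877  0.14594997] [ 0.13226853 -0.36100022 -0.11663439]
dp [-0.8, -34.4, 1.2] rot [0.018, 0.0, 0.0]
dp [-0.8, -46.5, -77.9] rot [-0.152, 0.0, 0.0]
dp [-0.8, 0.9, -85.2] rot [-0.152, 0.0, 0.0]
```

{"api": "play_rows", "payload": {
  "fingers": [255,255,200,100,0,0,0,0,0,0],
  "dp": [
    [0,-17,0.5],
    [0,-34,1],
    [0,-38,-30],
    [0,-43,-60],
    [0,-46,-78],
    [0,-30,-80],
    [0,-15,-83],
    [-0.5,1,-85],
    [-0.5,1,-85],
    [-0.5,1,-85]
  ],
  "rot": [
    [0,0,0],
    [0,0,0],
    [-0.05,0,0],
    [-0.1,0,0],
    [-0.152,0,0],
    [-0.152,0,0],
    [-0.152,0,0],
    [-0.152,0,0],
    [-0.152,0,0],
    [-0.152,0,0]
  ]
}}

```text
time_s: 8.45
ee_pos: [0.6476, -0.1666, 0.2295]
ee_rot: [-0.0, 0.707, 0.707, -0.0]
ft_force: [0.1, 0.8, -1.2]
gripper_width: 0.646
grip_force: 0.0
```

```bash
python3 - <<'E'
from h import *
im=imaging.get_image("wrist");np.savez("w2.npz",**im)
W=pts(im)*1000
m=(W[...,2]>140)&(W[...,2]<170)&(abs(W[...,0]-648)<25)&(W[...,1]>-230)&(W[...,1]<-100)
P=W[m];print(len(P),np.median(P,0).round(1),P[:,1].min(),P[:,1].max());b=np.polyfit(P[:,1],P[:,0],1);print(b,np.polyval(b,-167))
m=(abs(W[...,2]-60)<6)&(abs(W[...,0]-648)<75)&(abs(W[...,1]+167)<60)
print(cv2.minAreaRect(np.float32(W[m][:,:2])))
p,r,s=tcp();print(p,r.as_matrix().round(3).tolist(),s["gripper_width"],s["ft_force"])
plan([([648,-167,142],tool(0))])
for n in("scene","top"):
    W=pts(imaging.get_image(n))*1000
    m=(W[...,2]>143)&(W[...,2]<172)&(abs(W[...,0]-648)<25)&(W[...,1]>-225)&(W[...,1]<-115);Q=W[m]
    if len(Q):print(n,len(Q),np.median(Q,0).round(1),np.polyfit(Q[:,1],Q[:,0],1))
E
```

```text
768 [ 648.3 -150.1  157.5] -204.90815635192982 -105.92742366897073
[-1.17929969e-02  6.46515200e+02] 648.4846300345068
((648.519775390625, -167.04710388183594), (111.50851440429688, 100.43739318847656), 0.8172494173049927)
[ 0.64738409 -0.16673789  0.2296593 ] [[0.0, 1.0, -0.001], [1.0, -0.0, -0.0], [-0.0, -0.001, -1.0]] 0.6941023513933008 [ 0.56725778 -0.08683011  0.1138332 ]
dp [-0.3, 0.7, 87.7] rot [-0.001, 0.0, -0.0]
scene 74 [ 648.  -177.4  156.8] [-1.56211146e-02  6.45123029e+02]
top 10 [ 648.5 -127.1  156.5] [-8.97728142e-02  6.38372967e+02]
```

{"api": "play_rows", "payload": {
  "fingers": [0,0,0,0,0,0,0,0],
  "dp": [
    [0,1,0],
    [0,1,15],
    [0,1,30],
    [0,1,45],
    [0,1,60],
    [0,1,75],
    [0,1,87.5],
    [0,1,87.5]
  ],
  "rot": [
    [0,0,-0.012],
    [0,0,-0.012],
    [0,0,-0.012],
    [0,0,-0.012],
    [0,0,-0.012],
    [0,0,-0.012],
    [0,0,-0.012],
    [0,0,-0.012]
  ]
}}

```text
time_s: 9.4
ee_pos: [0.6475, -0.1665, 0.1395]
ee_rot: [-0.002, 0.703, 0.711, -0.001]
ft_force: [-1.0, -0.1, -0.6]
gripper_width: 0.997
grip_force: 0.0
```

{"api": "play_rows", "payload": {
  "fingers": [120,170,200,220,230,240,255,255,255,255],
  "dp": [
    [0,0,0],
    [0,0,0],
    [0,0,0],
    [0,0,0],
    [0,0,0],
    [0,0,0],
    [0,0,0],
    [0,0,0],
    [0,0,0],
    [0,0,0]
  ],
  "rot": [
    [0,0,0],
    [0,0,0],
    [0,0,0],
    [0,0,0],
    [0,0,0],
    [0,0,0],
    [0,0,0],
    [0,0,0],
    [0,0,0],
    [0,0,0]
  ]
}}

```text
time_s: 10.4
ee_pos: [0.649, -0.1668, 0.1424]
ee_rot: [0.0, 0.703, 0.711, -0.0]
ft_force: [-0.3, 0.6, -0.3]
gripper_width: 0.173
grip_force: 0.0
```

```bash
python3 - <<'E'
from h import *
p,r,s=tcp();print(p,s["ft_force"],s["gripper_width"],s["grip_force"])
plan([([648,-167,250],tool(0)),([648,-167,260],tool(0))])
from meas import meas; meas("scene")
E
```

```text
[ 0.64899761 -0.16675585  0.14239868] [-0.2735637   0.5874947  -0.32333054] 0.17279994192842388 0.0
dp [-0.2, -1.0, -107.6] rot [-0.0, 0.0, 0.012]
dp [-0.2, -1.0, -117.6] rot [-0.0, 0.0, 0.012]
scene arm R 30 angle 1.592
scene rim ((647.7349853515625, -169.1878662109375), (114.62409973144531, 106.31362915039062), 0.23189876973628998) 63.1
```

Still closing. I hold until it is gripped, then lift slowly.

{"api": "play_rows", "payload": {
  "fingers": [255,255,255,255,255,255],
  "dp": [
    [0,0,0],
    [0,0,0],
    [0,0,0],
    [0,0,0],
    [0,0,0],
    [0,0,0]
  ],
  "rot": [
    [0,0,0],
    [0,0,0],
    [0,0,0],
    [0,0,0],
    [0,0,0],
    [0,0,0]
  ]
}}

```text
time_s: 11.05
ee_pos: [0.649, -0.1668, 0.1424]
ee_rot: [0.0, 0.703, 0.711, -0.0]
ft_force: [-0.1, -0.0, -0.9]
gripper_width: 0.05
grip_force: 30.0
```

{"api": "play_rows", "payload": {
  "fingers": [255,255,255,255,255,255],
  "dp": [
    [0,0,-2],
    [0,0,-5],
    [0,0,-10],
    [0,0,-15],
    [0,0,-20],
    [0,0,-20]
  ],
  "rot": [
    [0,0,0],
    [0,0,0],
    [0,0,0],
    [0,0,0],
    [0,0,0],
    [0,0,0]
  ]
}}

```text
time_s: 11.65
ee_pos: [0.6497, -0.1668, 0.1637]
ee_rot: [0.001, 0.703, 0.711, 0.0]
ft_force: [-0.2, 0.1, -3.3]
gripper_width: 0.057
grip_force: 30.0
```

```bash
python3 - <<'E'
from h import *
p,r,s=tcp();print(p,s["ft_force"],s["gripper_width"],s["grip_force"])
im=imaging.get_image("scene");cv2.imwrite("pics/s3.png",cv2.resize(im["pixels"][170:300,230:400],None,fx=4,fy=4))
W=pts(im)*1000
m=(abs(W[...,0]-648)<75)&(abs(W[...,1]+167)<75)&(W[...,2]>70)&(W[...,2]<92)
P=W[m]
A=np.c_[P[:,:2]-[648,-167],np.ones(len(P))];print(len(P))
im=imaging.get_image("wrist");W=pts(im)*1000
m=(abs(W[...,2]-82)<9)&(abs(W[...,0]-648)<75)&(abs(W[...,1]+167)<54);P=W[m]
w=(abs(P[:,0]-648)>48)|(abs(P[:,1]+167)>45);P=P[w]
print(len(P),np.linalg.lstsq(np.c_[P[:,:2]-[648,-167],np.ones(len(P))],P[:,2],rcond=None)[0],cv2.minAreaRect(np.float32(P[:,:2])))
E
```

```text
[ 0.64969708 -0.16684801  0.16373414] [-0.19028953  0.05471466 -3.26088958] 0.05661169228379333 29.999472498893738
360
1165 [8.11590433e-04 1.81837504e-02 7.94435010e+01] ((648.7706298828125, -150.35604858398438), (111.67121887207031, 73.06214141845703), 1.3637592792510986)
```

View pics/s3.png

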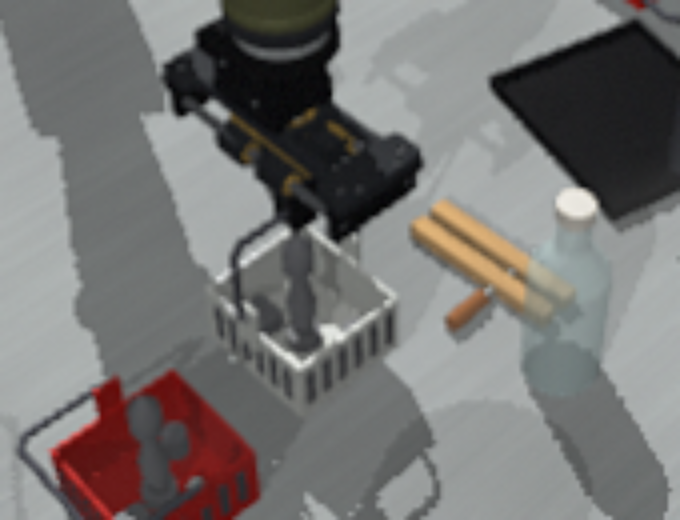

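The basket is lifted, hanging level by the bail (gripper at crop (295,215)), with the bystanders untouched. Measured weight is about 3 N.

```bash
python3 - <<'E'
from h import *
W=pts(dict(np.load("top0.npz")))*1000
m=(W[...,2]>120)&(abs(W[...,0]-720)<100)&(abs(W[...,1])<70);print("bottle",np.median(W[m],0).round(0))
p,r,s=tcp();plan([([649,-167,246],tool(0,.012)),([600,-20,246],tool(0,-.07)),([510,257,246],tool(0,-.232))])
E
```

```text
bottle [784. -25. 137.]
dp [-0.3, -0.1, -83.3] rot [0.0, 0.0, 0.0]
dp [147.3, -47.3, -83.4] rot [0.0, 0.0, 0.082]
dp [425.4, -134.0, -83.5] rot [0.0, 0.0, 0.244]
```

{"api": "play_rows", "payload": {
  "fingers": [255,255,255,255,255,255,255,255,255,255],
  "dp": [
    [0,0,-8],
    [0,0,-20],
    [0,0,-33],
    [0,0,-46],
    [0,0,-58],
    [0,0,-70],
    [0,0,-79],
    [5,-1,-83],
    [15,-5,-83],
    [30,-10,-83]
  ],
  "rot": [
    [0,0,0],
    [0,0,0],
    [0,0,0],
    [0,0,0],
    [0,0,0],
    [0,0,0],
    [0,0,0],
    [0,0,0],
    [0,0,0.01],
    [0,0,0.02]
  ]
}}

```text
time_s: 12.75
ee_pos: [0.6379, -0.1366, 0.2446]
ee_rot: [-0.0, 0.711, 0.704, -0.0]
ft_force: [-0.4, -0.0, -2.7]
gripper_width: 0.058
grip_force: 30.0
```

{"api": "play_rows", "payload": {
  "fingers": [255,255,255,255,255,255,255,255,255,255],
  "dp": [
    [20,-6,0],
    [40,-12,0],
    [62,-19,0],
    [85,-26,0],
    [110,-34,0],
    [135,-42,0],
    [160,-50,0],
    [185,-58,0],
    [205,-64,0],
    [225,-70,0]
  ],
  "rot": [
    [0,0,0.01],
    [0,0,0.02],
    [0,0,0.03],
    [0,0,0.04],
    [0,0,0.06],
    [0,0,0.07],
    [0,0,0.085],
    [0,0,0.1],
    [0,0,0.11],
    [0,0,0.12]
  ]
}}

```text
time_s: 13.75
ee_pos: [0.5689, 0.0908, 0.2447]
ee_rot: [-0.0, 0.751, 0.661, -0.001]
ft_force: [0.0, -0.0, -2.5]
gripper_width: 0.05
grip_force: 30.0
```

```bash
python3 - <<'E'
from h import *
p,r,s=tcp();print(p,s["ft_force"],s["gripper_width"],s["grip_force"],s["qpos"].round(2))
plan([([510,257,246],tool(0,-.232))])
E
```

```text
[0.56886156 0.09077289 0.24469691] [ 0.04723181 -0.00279303 -2.46294727] 0.050048445382520165 29.998412132263184 [ 0.16  0.18 -0.41  1.59  0.07  1.38 -0.39]
dp [157.4, -79.5, -1.3] rot [-0.001, 0.0, 0.105]
```

{"api": "play_rows", "payload": {
  "fingers": [255,255,255,255,255,255,255,255,255,255],
  "dp": [
    [20,-10,0],
    [40,-20,0],
    [60,-30,-1],
    [80,-40,-1],
    [100,-51,-1],
    [120,-61,-1],
    [138,-70,-1],
    [150,-76,-1],
    [157,-79.5,-1],
    [157,-79.5,-1]
  ],
  "rot": [
    [0,0,0.015],
    [0,0,0.03],
    [0,0,0.04],
    [0,0,0.055],
    [0,0,0.07],
    [0,0,0.08],
    [0,0,0.09],
    [0,0,0.1],
    [0,0,0.105],
    [0,0,0.105]
  ]
}}

```text
time_s: 14.75
ee_pos: [0.5102, 0.2561, 0.246]
ee_rot: [-0.0, 0.784, 0.621, -0.0]
ft_force: [-0.2, 0.2, -3.9]
gripper_width: 0.054
grip_force: 30.0
```

```bash
python3 - <<'E'
from h import *
p,r,s=tcp();print(p,s["ft_force"],r.as_matrix().round(3).tolist())
im=imaging.get_image("wrist");np.savez("w3.npz",**im)
cv2.imwrite("pics/w3.png",im["pixels"])
E
```

```text
[0.51020541 0.25614754 0.24597399] [-0.20283923  0.17371314 -3.94379284] [[0.228, 0.974, -0.001], [0.974, -0.228, 0.0], [-0.0, -0.001, -1.0]]
```

View pics/w3.png

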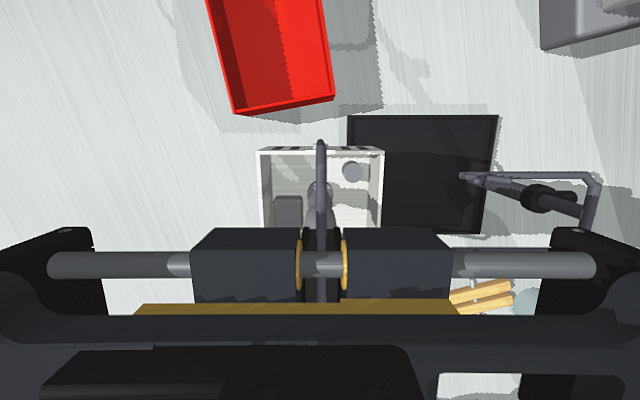

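Wrist view: left clip at (468,176), its arm running to the post elbow at (598,180), collar at (535,200). The basket is square to the tray and the red bin is clear.

```bash
python3 - <<'E'
from h import *
im=dict(np.load("w3.npz"));W=pts(im)*1000
sub=np.s_[160:200,455:610];Q=W[sub].reshape(-1,3);Q=Q[(Q[:,2]>165)&(Q[:,2]<235)]
S=R.from_euler('z',-.232);O=np.array([627,229,0])
L=S.inv().apply(Q-O)
print(len(L))
for a in range(-20,100,8):
    k=(L[:,0]>=a)&(L[:,0]<a+8)
    if k.sum(): print(a,k.sum(),L[k,1].mean().round(1),L[k,1].min().round(1),L[k,1].max().round(1),"z",np.percentile(L[k,2],[5,50,95]).round(1))
k=(L[:,2]>197)&(L[:,0]<30);print("lips",L[k].round(0).astype(int).tolist()[:80])
im=dict(np.load("scene0.npz"));W=pts(im)*1000;L=S.inv().apply((W.reshape(-1,3)-O))
k=(L[:,2]>196)&(L[:,2]<230)&(abs(L[:,0])<25)&(abs(abs(L[:,1])-32)<12);print("scene lips",L[k].round(0).astype(int).tolist())
k=(L[:,2]>180)&(L[:,2]<197)&(L[:,0]>15)&(L[:,0]<80)
for s in(1,-1):
    P=L[k&(abs(s*L[:,1]-32)<12)];print(s,len(P),np.median(P,0),np.polyfit(P[:,0],P[:,1],1))
E
```

```text
1499
-20 33 33.2 31.3 35.6 z [188.3 212.2 214.4]
-12 161 34.1 30.6 36.4 z [187.8 197.5 213.4]
-4 93 34.3 31.1 36.3 z [187.2 202.5 206. ]
4 179 34.0 30.8 36.3 z [187.9 208.2 213.7]
12 50 35.0 33.2 36.5 z [187.5 189.8 191.1]
20 63 34.4 31.0 36.4 z [187.9 189.9 191.1]
28 84 33.8 30.8 36.4 z [187.8 189.9 191.1]
36 79 33.7 30.9 36.4 z [187.5 189.8 191. ]
44 86 33.8 30.8 36.3 z [187.2 189.9 191.2]
52 83 33.8 30.7 36.3 z [187.9 189.8 191.3]
60 87 33.8 30.8 36.4 z [187.8 189.8 191.2]
68 81 33.8 30.8 36.5 z [188.  189.9 191.2]
76 87 33.6 30.0 36.4 z [187.6 189.9 191.2]
84 207 24.7 13.2 36.2 z [186.5 189.5 191.4]
92 126 20.8 14.1 28.7 z [188.6 190.9 192.1]
lips [[-10, 35, 197], [-9, 35, 197], [-9, 35, 198], [-8, 36, 199], [-8, 36, 199], [-7, 36, 200], [-7, 36, 200], [-6, 36, 199], [5, 36, 198], [4, 36, 200], [6, 36, 199], [7, 36, 199], [8, 35, 198], [-10, 35, 198], [-9, 35, 198], [-8, 35, 197], [-8, 35, 198], [-8, 35, 200], [-7, 35, 200], [-7, 35, 201], [-7, 35, 201], [-6, 35, 202], [-5, 35, 202], [-5, 35, 203], [-5, 36, 204], [-4, 36, 204], [-4, 36, 204], [4, 35, 197], [2, 35, 202], [3, 35, 2
[... 690 characters left out ...]
11], [-10, 35, 211], [-9, 35, 211], [-6, 35, 208]]
scene lips [[-10, 28, 212], [-10, 33, 210], [-12, 31, 205], [-10, 34, 205], [-9, 33, 202], [-7, 27, 201], [-6, 31, 201], [10, 30, 211], [12, 33, 211], [7, 30, 205], [-8, -35, 216], [7, 30, 200], [-10, -33, 210], [-9, -29, 209], [8, 30, 197], [9, 33, 197], [-7, -35, 208], [-7, -30, 206], [-6, -31, 203], [6, -32, 211], [10, -31, 213], [-6, -34, 200], [-2, -34, 202], [5, -35, 208], [10, -35, 211], [10, -30, 209], [6, -36, 204], [5, -31, 202], [5, -34, 199], [13, -36, 205], [10, -34, 198]]
1 29 [ 44.77201217  31.24193255 189.01733389] [1.66454614e-02 3.07133400e+01]
-1 31 [ 50.28859235 -33.39960305 189.56107436] [ 2.67920168e-02 -3.40569353e+01]
```

```bash
python3 - <<'E'
from h import *
im=dict(np.load("w3.npz"));W=pts(im)*1000
S=R.from_euler('z',-.232);O=np.array([627,229,0])
p,r,s=tcp();t=S.inv().apply(p*1000-O);print("tcp in stand",t.round(1))
m=(W[...,2]>250)&(W[...,2]<268);m[:,:300]=0;m[:,345:]=0;m[228:]=0
L=S.inv().apply(W[m]-O);L=L[L[:,2]>np.percentile(L[:,2],50)];print(len(L),np.median(L,0),np.polyfit(L[:,1],L[:,0],1),L[:,1].min(),L[:,1].max())
for x in(0,-.5): plan([(O+S.apply([x,0.5,246]),tool(0,-.232)),(O+S.apply([x,0.5,200]),tool(0,-.232))])
E
```

```text
tcp in stand [-118.8   -1.6  246. ]
453 [-120.06388218   36.07689643  261.89948134] [-1.40032627e-02 -1.19380197e+02] 15.85252339984962 52.6829504771719
dp [2.1, 118.8, -0.0] rot [-0.0, 0.001, 0.0]
dp [2.1, 118.8, 46.0] rot [-0.0, 0.001, 0.0]
dp [2.1, 118.3, -0.0] rot [-0.0, 0.001, 0.0]
dp [2.1, 118.3, 46.0] rot [-0.0, 0.001, 0.0]
```

{"api": "play_rows", "payload": {
  "fingers": [255,255,255,255,255,255,255,255,255,255],
  "dp": [
    [0,12,0],
    [0.5,26,0],
    [1,40,0],
    [1,54,0],
    [1.5,68,0],
    [1.5,82,0],
    [2,95,0],
    [2,107,0],
    [2,115,0],
    [2,119,0]
  ],
  "rot": [
    [0,0,0],
    [0,0,0],
    [0,0,0],
    [0,0,0],
    [0,0,0],
    [0,0,0],
    [0,0,0],
    [0,0,0],
    [0,0,0],
    [0,0,0]
  ]
}}

```text
time_s: 15.8
ee_pos: [0.6287, 0.2286, 0.2461]
ee_rot: [-0.0, 0.785, 0.62, -0.0]
ft_force: [-0.1, -0.3, -3.2]
gripper_width: 0.055
grip_force: 30.0
```

{"api": "play_rows", "payload": {
  "fingers": [255,255,255],
  "dp": [
    [0,0,5],
    [0,0,10],
    [0,0,10]
  ],
  "rot": [
    [0,0,0],
    [0,0,0],
    [0,0,0]
  ]
}}

```text
time_s: 16.1
ee_pos: [0.6268, 0.2292, 0.2352]
ee_rot: [-0.0, 0.784, 0.62, -0.001]
ft_force: [0.2, -0.3, -2.9]
gripper_width: 0.051
grip_force: 30.0
```

```bash
python3 - <<'E'
from h import *
S=R.from_euler('z',-.232);O=np.array([627,229,0])
p,r,s=tcp();t=S.inv().apply(p*1000-O);print("tcp in stand",t.round(1),s["ft_force"].round(2))
for n in("wrist","scene","top"):
    im=imaging.get_image(n);np.savez("v_%s.npz"%n,**im);W=pts(im).reshape(-1,3)*1000;L=S.inv().apply(W-O)
    k=(abs(L[:,0])<20)&(abs(L[:,1])<62)
    B=L[k&(L[:,2]>240)&(L[:,2]<256)&(abs(L[:,0])<9)&(abs(L[:,1])>13)]
    if len(B)>5: print(n,"bar",len(B),np.median(B,0).round(1),np.polyfit(B[:,1],B[:,0],1).round(3),B[:,1].min(),B[:,1].max())
    for sg in(1,-1):
        C=L[k&(L[:,2]>203)&(L[:,2]<216)&(abs(sg*L[:,1]-32)<10)]
        f=C[C[:,0]<-1];b=C[C[:,0]>1]
        if len(f)>2 and len(b)>2: print(n,sg,len(f),len(b),"front",f.mean(0).round(1),f[:,0].max().round(1),"back",b.mean(0).round(1),b[:,0].min().round(1))
im=dict(np.load("v_scene.npz"));cv2.imwrite("pics/s4.png",cv2.resize(im["pixels"][90:220,330:460],None,fx=4.6,fy=4.6,interpolation=cv2.INTER_CUBIC))
E
```

```text
tcp in stand [-3.000e-01  1.000e-01  2.352e+02] [ 0.23 -0.27 -2.87]
wrist bar 1199 [ -0.4  32.3 250.2] [-0.004 -0.166] -31.682168896017394 60.871900348539846
wrist 1 97 112 front [ -8.6  33.6 211. ] -4.6 back [  8.3  33.7 210.3] 3.6
scene bar 33 [ -0.7 -31.4 249.3] [0.025 0.203] -60.41747592334869 30.884943708144565
scene 1 5 3 front [ -9.   30.8 207.9] -5.6 back [  9.8  30.7 209.4] 6.1
scene -1 5 5 front [ -8.5 -32.3 209.3] -4.2 back [  8.  -32.7 210.5] 2.4
top bar 18 [  1.4 -38.8 251.1] [0.006 1.376] -55.30048706759514 -20.781740197709798
```

View pics/s4.png

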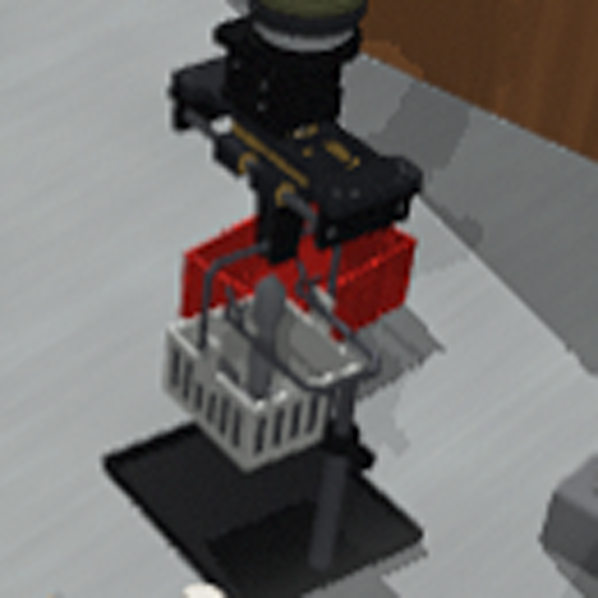

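The bar sits square over both clips at crop (270,250) and the basket is level over the tray. Clip centres and bar agree within 1 mm.

{"api": "play_rows", "payload": {
  "fingers": [255,255,255,255,255,255,255],
  "dp": [
    [0,0,5],
    [0,0,11],
    [0,0,17],
    [0,0,23],
    [0,0,28],
    [0,0,32],
    [0,0,34]
  ],
  "rot": [
    [0,0,0],
    [0,0,0],
    [0,0,0],
    [0,0,0],
    [0,0,0],
    [0,0,0],
    [0,0,0]
  ]
}}

```text
time_s: 16.95
ee_pos: [0.6277, 0.2289, 0.2017]
ee_rot: [-0.0, 0.784, 0.62, -0.0]
ft_force: [0.0, 0.1, -2.7]
gripper_width: 0.054
grip_force: 30.0
```

{"api": "play_rows", "payload": {
  "fingers": [255,255,255,255,255],
  "dp": [
    [0,0,1],
    [0,0,2],
    [0,0,3],
    [0,0,4],
    [0,0,4]
  ],
  "rot": [
    [0,0,0],
    [0,0,0],
    [0,0,0],
    [0,0,0],
    [0,0,0]
  ]
}}

```text
time_s: 17.45
ee_pos: [0.6279, 0.229, 0.1983]
ee_rot: [0.0, 0.785, 0.62, -0.0]
ft_force: [-1.0, 0.6, -2.7]
gripper_width: 0.055
grip_force: 30.0
```

{"api": "play_rows", "payload": {
  "fingers": [255,255,255,255],
  "dp": [
    [0,0,1],
    [0,0,2],
    [0,0,3],
    [0,0,3]
  ],
  "rot": [
    [0,0,0],
    [0,0,0],
    [0,0,0],
    [0,0,0]
  ]
}}

```text
time_s: 17.85
ee_pos: [0.6277, 0.229, 0.1951]
ee_rot: [-0.0, 0.784, 0.62, -0.0]
ft_force: [0.4, 0.8, -2.5]
gripper_width: 0.055
grip_force: 30.0
```

{"api": "play_rows", "payload": {
  "fingers": [255,255,255],
  "dp": [
    [0,0,1],
    [0,0,2],
    [0,0,2]
  ],
  "rot": [
    [0,0,0],
    [0,0,0],
    [0,0,0]
  ]
}}

```text
time_s: 18.15
ee_pos: [0.6275, 0.2295, 0.1937]
ee_rot: [-0.0, 0.784, 0.62, -0.0]
ft_force: [-1.4, 0.3, -1.6]
gripper_width: 0.058
grip_force: 30.0
```

{"api": "play_rows", "payload": {
  "fingers": [255,255,255],
  "dp": [
    [0,0,1],
    [0,0,2],
    [0,0,2]
  ],
  "rot": [
    [0,0,0],
    [0,0,0],
    [0,0,0]
  ]
}}

```text
time_s: 18.45
ee_pos: [0.6279, 0.23, 0.193]
ee_rot: [-0.0, 0.784, 0.62, 0.001]
ft_force: [-3.8, 0.9, 4.2]
gripper_width: 0.056
grip_force: 30.0
```

{"api": "play_rows", "payload": {
  "fingers": [255,255,255],
  "dp": [
    [0,0,1],
    [0,0,1.5],
    [0,0,1.5]
  ],
  "rot": [
    [0,0,0],
    [0,0,0],
    [0,0,0]
  ]
}}

```text
time_s: 18.75
ee_pos: [0.6281, 0.2294, 0.1901]
ee_rot: [0.0, 0.784, 0.62, 0.0]
ft_force: [-1.4, 0.6, -1.4]
gripper_width: 0.059
grip_force: 30.0
```

{"api": "play_rows", "payload": {
  "fingers": [255,255,255],
  "dp": [
    [0,0,0.7],
    [0,0,1.4],
    [0,0,1.4]
  ],
  "rot": [
    [0,0,0],
    [0,0,0],
    [0,0,0]
  ]
}}

```text
time_s: 19.05
ee_pos: [0.6275, 0.2285, 0.187]
ee_rot: [-0.0, 0.785, 0.62, -0.001]
ft_force: [-1.2, 0.1, -4.9]
gripper_width: 0.055
grip_force: 30.0
```

{"api": "play_rows", "payload": {
  "fingers": [255,255,255],
  "dp": [
    [0,0,0.7],
    [0,0,1.4],
    [0,0,1.4]
  ],
  "rot": [
    [0,0,0],
    [0,0,0],
    [0,0,0]
  ]
}}

```text
time_s: 19.35
ee_pos: [0.6276, 0.2287, 0.1865]
ee_rot: [-0.0, 0.785, 0.62, -0.001]
ft_force: [-0.4, -0.1, -5.9]
gripper_width: 0.051
grip_force: 30.0
```

{"api": "play_rows", "payload": {
  "fingers": [255,255,255],
  "dp": [
    [0,0,1],
    [0,0,2],
    [0,0,2]
  ],
  "rot": [
    [0,0,0],
    [0,0,0],
    [0,0,0]
  ]
}}

```text
time_s: 19.65
ee_pos: [0.6277, 0.2293, 0.185]
ee_rot: [-0.0, 0.784, 0.62, 0.0]
ft_force: [-2.0, 1.5, -4.1]
gripper_width: 0.054
grip_force: 30.0
```

{"api": "play_rows", "payload": {
  "fingers": [255,255,255],
  "dp": [
    [0,0,1],
    [0,0,2],
    [0,0,2]
  ],
  "rot": [
    [0,0,0],
    [0,0,0],
    [0,0,0]
  ]
}}

```text
time_s: 19.95
ee_pos: [0.6283, 0.2289, 0.1832]
ee_rot: [0.0, 0.785, 0.62, 0.0]
ft_force: [-0.3, 0.7, -4.1]
gripper_width: 0.054
grip_force: 30.0
```

{"api": "play_rows", "payload": {
  "fingers": [255,255,255],
  "dp": [
    [0,0,0.7],
    [0,0,1.4],
    [0,0,1.4]
  ],
  "rot": [
    [0,0,0],
    [0,0,0],
    [0,0,0]
  ]
}}

```text
time_s: 20.25
ee_pos: [0.6281, 0.2288, 0.1816]
ee_rot: [0.0, 0.785, 0.62, 0.0]
ft_force: [-0.1, -0.0, -3.8]
gripper_width: 0.05
grip_force: 30.0
```

{"api": "play_rows", "payload": {
  "fingers": [255,255,255],
  "dp": [
    [0,0,0.6],
    [0,0,1.2],
    [0,0,1.2]
  ],
  "rot": [
    [0,0,0],
    [0,0,0],
    [0,0,0]
  ]
}}

```text
time_s: 20.55
ee_pos: [0.628, 0.229, 0.1805]
ee_rot: [0.0, 0.785, 0.62, 0.0]
ft_force: [0.3, -0.9, -2.4]
gripper_width: 0.052
grip_force: 30.0
```

{"api": "play_rows", "payload": {
  "fingers": [255,255,255],
  "dp": [
    [0,0,0.5],
    [0,0,1],
    [0,0,1]
  ],
  "rot": [
    [0,0,0],
    [0,0,0],
    [0,0,0]
  ]
}}

```text
time_s: 20.85
ee_pos: [0.6281, 0.229, 0.1801]
ee_rot: [0.0, 0.785, 0.62, 0.0]
ft_force: [-1.2, -0.4, 1.4]
gripper_width: 0.053
grip_force: 30.0
```

Seat contact is starting at TCP z≈180.2. I press on gently.

{"api": "play_rows", "payload": {
  "fingers": [255,255,255],
  "dp": [
    [0,0,0.5],
    [0,0,1],
    [0,0,1]
  ],
  "rot": [
    [0,0,0],
    [0,0,0],
    [0,0,0]
  ]
}}

```text
time_s: 21.15
ee_pos: [0.6281, 0.2291, 0.1799]
ee_rot: [0.0, 0.785, 0.62, 0.0]
ft_force: [-3.8, -2.3, 6.1]
gripper_width: 0.059
grip_force: 30.0
```

{"api": "play_rows", "payload": {
  "fingers": [255,255,255],
  "dp": [
    [0,0,0.4],
    [0,0,0.8],
    [0,0,0.8]
  ],
  "rot": [
    [0,0,0],
    [0,0,0],
    [0,0,0]
  ]
}}

```text
time_s: 21.45
ee_pos: [0.6282, 0.2291, 0.1798]
ee_rot: [0.001, 0.785, 0.62, 0.001]
ft_force: [-3.2, -2.3, 8.2]
gripper_width: 0.057
grip_force: 30.0
```

{"api": "play_rows", "payload": {
  "fingers": [255,255,255],
  "dp": [
    [0,0,0.3],
    [0,0,0.6],
    [0,0,0.6]
  ],
  "rot": [
    [0,0,0],
    [0,0,0],
    [0,0,0]
  ]
}}

```text
time_s: 21.75
ee_pos: [0.6282, 0.2291, 0.1797]
ee_rot: [0.001, 0.785, 0.62, 0.001]
ft_force: [-3.9, -2.0, 10.1]
gripper_width: 0.054
grip_force: 30.0
```

```bash
cat > chk.py <<'E'
from h import *
S=R.from_euler('z',-.232);O=np.array([627,229,0])
p,r,s=tcp();t=S.inv().apply(p*1000-O);print("tcp in stand",t.round(1),s["ft_force"].round(2),S.inv().apply(s["wrist_torque"]).round(2),s["gripper_width"])
for n in("wrist","scene"):
    im=imaging.get_image(n);np.savez("v_%s.npz"%n,**im);W=pts(im).reshape(-1,3)*1000;L=S.inv().apply(W-O)
    for a,b in((40,54),(14,26),(-26,-14),(-54,-40)):
        B=L[(abs(L[:,0])<8)&(L[:,1]>a)&(L[:,1]<b)&(L[:,2]>183)&(L[:,2]<225)]
        if len(B)>1: print(n,"bar y",a,b,len(B),np.median(B,0).round(1))
    for sg in(1,-1):
        C=L[(abs(L[:,0])<20)&(L[:,2]>203)&(L[:,2]<220)&(abs(sg*L[:,1]-32)<9)]
        f=C[C[:,0]<-1];b=C[C[:,0]>1]
        if len(f) and len(b): print(n,sg,len(f),len(b),"front",f.mean(0).round(1),"back",b.mean(0).round(1),"top",C[:,2].max().round(1))
    k=(abs(L[:,0])<62)&(abs(L[:,1])<56)&(L[:,2]>85)&(L[:,2]<110)&((abs(L[:,0])>49)|(abs(L[:,1])>45));P=L[k]
    if len(P)>20: print(n,"rim plane",np.linalg.lstsq(np.c_[P[:,:2],np.ones(len(P))],P[:,2],rcond=None)[0].round(3))
E
python3 chk.py
```

```text
tcp in stand [  1.1   0.4 179.7] [-3.85 -1.98 10.11] [-0.66  0.71  0.03] 0.05353445417844227
wrist bar y 40 54 295 [  1.   47.3 195. ]
wrist bar y 14 26 231 [  1.   20.1 195.2]
wrist bar y -26 -14 178 [  1.6 -20.  195.1]
wrist 1 241 242 front [ -7.3  33.7 209.6] back [  7.5  33.8 209.7] top 215.4
wrist rim plane [5.0000e-03 2.0000e-02 9.4601e+01]
scene bar y 14 26 3 [  1.9  24.  194. ]
scene bar y -26 -14 4 [ -0.3 -19.8 194.3]
scene bar y -54 -40 8 [  2.2 -47.1 195.7]
scene -1 6 6 front [ -7.9 -32.2 208.5] back [  8.3 -33.7 210.1] top 216.1
scene rim plane [1.0000e-03 7.0000e-03 9.4209e+01]
```

{"api": "play_rows", "payload": {
  "fingers": [255,255,255,255],
  "dp": [
    [0,-0.4,-0.8],
    [0,-0.8,-1.6],
    [0,-0.8,-1.6],
    [0,-0.8,-1.6]
  ],
  "rot": [
    [0,0,0],
    [0,0,0],
    [0,0,0],
    [0,0,0]
  ]
}}

```text
time_s: 22.25
ee_pos: [0.628, 0.2291, 0.1799]
ee_rot: [0.001, 0.785, 0.62, 0.001]
ft_force: [-0.7, -1.2, 6.9]
gripper_width: 0.055
grip_force: 30.0
```

{"api": "play_rows", "payload": {
  "fingers": [240,225,210,190,170,150,130,130,130,130],
  "dp": [
    [0,0,0],
    [0,0,0],
    [0,0,0],
    [0,0,0],
    [0,0,0],
    [0,0,0],
    [0,0,0],
    [0,0,0],
    [0,0,0],
    [0,0,0]
  ],
  "rot": [
    [0,0,0],
    [0,0,0],
    [0,0,0],
    [0,0,0],
    [0,0,0],
    [0,0,0],
    [0,0,0],
    [0,0,0],
    [0,0,0],
    [0,0,0]
  ]
}}

```text
time_s: 23.25
ee_pos: [0.6271, 0.2292, 0.1786]
ee_rot: [0.0, 0.784, 0.62, -0.0]
ft_force: [0.6, -0.8, -0.2]
gripper_width: 0.484
grip_force: 0.0
```

```bash
python3 chk.py
```

```text
tcp in stand [1.000e-01 2.000e-01 1.786e+02] [ 0.58 -0.82 -0.23] [ 0.02 -0.12 -0.04] 0.4841719542829723
wrist bar y 40 54 298 [  1.   47.3 195.3]
wrist bar y 14 26 230 [  1.   20.  195.5]
wrist bar y -26 -14 196 [  1.1 -19.9 195.5]
wrist 1 244 239 front [ -7.3  33.7 209.6] back [  7.6  33.8 209.7] top 215.5
wrist rim plane [2.0000e-03 2.7000e-02 9.4798e+01]
scene bar y -26 -14 6 [  1.2 -19.6 195.8]
scene bar y -54 -40 8 [-1.00e-01 -4.84e+01  1.93e+02]
scene -1 6 5 front [ -8.9 -31.4 207.5] back [  7.8 -32.6 210.3] top 213.9
scene rim plane [-3.0000e-03  1.5000e-02  9.4714e+01]
```

{"api": "play_rows", "payload": {
  "fingers": [130,130,130,130,130,130,130,130,130,130],
  "dp": [
    [0,0,-4],
    [0,0,-10],
    [0,0,-20],
    [0,0,-35],
    [0,0,-55],
    [0,0,-75],
    [0,0,-95],
    [0,0,-110],
    [0,0,-120],
    [0,0,-120]
  ],
  "rot": [
    [0,0,0],
    [0,0,0],
    [0,0,0],
    [0,0,0],
    [0,0,0],
    [0,0,0],
    [0,0,0],
    [0,0,0],
    [0,0,0],
    [0,0,0]
  ]
}}

```text
time_s: 24.35
ee_pos: [0.6277, 0.2297, 0.3008]
ee_rot: [0.0, 0.784, 0.62, 0.001]
ft_force: [0.1, 0.2, -0.4]
gripper_width: 0.491
grip_force: 0.0
```

{"api": "play_rows", "payload": {
  "fingers": [130,130,130,130,130],
  "dp": [
    [0,-15,0],
    [0,-35,0],
    [0,-55,0],
    [0,-70,0],
    [0,-70,0]
  ],
  "rot": [
    [0,0,0],
    [0,0,0],
    [0,0,0],
    [0,0,0],
    [0,0,0]
  ]
}}

```text
time_s: 24.85
ee_pos: [0.5569, 0.2466, 0.2983]
ee_rot: [-0.0, 0.784, 0.621, -0.001]
ft_force: [0.7, 1.0, -0.3]
gripper_width: 0.488
grip_force: 0.0
```

```bash
python3 chk.py; python3 - <<'E'
import numpy as np,cv2
im=np.load("v_scene.npz");cv2.imwrite("pics/s5.png",cv2.resize(im["pixels"][90:220,330:460],None,fx=4.6,fy=4.6,interpolation=cv2.INTER_CUBIC))
E
```

```text
tcp in stand [-72.3   1.  298.3] [ 0.74  1.03 -0.27] [ 0.01 -0.07 -0.01] 0.48824307378615456
wrist bar y 40 54 103 [  0.2  47.5 195.2]
wrist bar y 14 26 80 [  0.4  20.4 195.5]
wrist bar y -26 -14 71 [  0.6 -19.8 195.4]
wrist bar y -54 -40 62 [  0.6 -45.3 195.4]
wrist 1 59 85 front [ -8.   33.7 210.1] back [  6.9  33.6 209.4] top 215.2
wrist -1 57 9 front [ -7.7 -29.7 209.8] back [  2.7 -30.2 204.4] top 215.0
wrist rim plane [-1.2000e-02  1.2000e-02  9.5988e+01]
scene bar y 40 54 3 [  1.7  47.  192.4]
scene bar y 14 26 7 [  1.1  18.4 197. ]
scene bar y -26 -14 6 [ 1.000e-01 -1.690e+01  1.942e+02]
scene bar y -54 -40 7 [ -0.9 -47.3 195.4]
scene 1 6 2 front [ -7.   29.6 208.1] back [ 12.9  30.  213.1] top 214.2
scene -1 6 5 front [ -8.9 -31.4 207.5] back [  8.5 -33.2 211. ] top 214.9
scene rim plane [5.0000e-03 1.0000e-02 9.4379e+01]
```

View pics/s5.png

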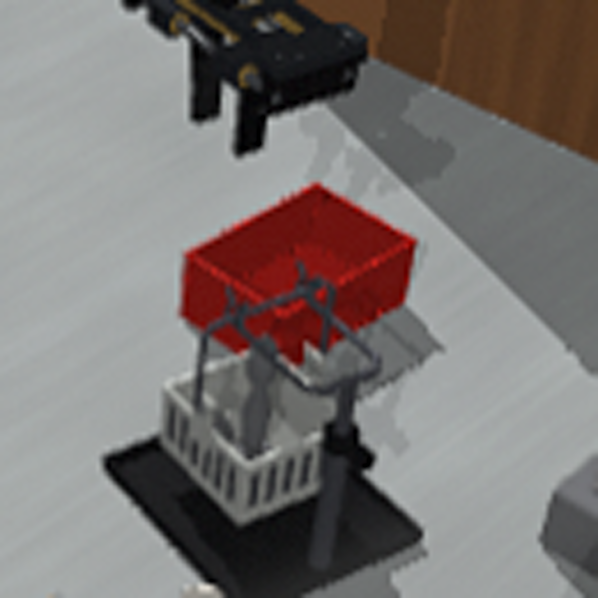

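The basket hangs level. Its bar is in both clips at (235,315) and (305,285), at equal height on both sides, and the gripper is clear. I hand the job in.

```bash
python3 -c "
from rig import env; print(env.job_done())"
```

```text
the job is handed in; nothing more can be done
None
```

The basket hangs level from both spring clips over the tray, with its bar bottomed on the seats and the gripper clear, and I handed the job in at about 25 s; no verdict was returned.

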